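Close a board cradle and lock its hold-down with the ball-lock pin

TASK

The circuit board lies in its cradle, but the blue hold-down slide is still parked away from it. Draw the ball-lock pin up out of the parking hole, move the slide towards the board until its hole stands over the closing hole hidden underneath, and push the pin through both until it snaps fully home, then let go. Feel for the hole with a light touch, never forcing the pin, and leave the board in its nest and the tools lying about undisturbed.

Things in the scene. Friction and masses are not known exactly. Their poses are not given: they have to be found in the camera images.
- cradle: Board cradle bolted to the bench: dark steel foot 310 mm long, aluminium slide guide (95 mm wide, top z = 47 mm) on one end, nest with green circuit board on the other. Origin on the table, on the centre line; x = closing direction, from the pin towards the board (foot from x = -140 to 170 mm, guide to x = 28 mm), z up. Inside the guide steel index plates lie under the slide.
- parking_hole (a point): On the cradle, x = -85 mm, y = 0, z = 30 mm: centre of the parking hole at the flat top of the index plates, which are 10 mm thick with free space below. Parking and closing hole are both 13 mm wide and go right through.
- search_middle (a point): On the cradle, x = -28 mm, y = 0, z = 30 mm: middle of the stretch in which the closing hole lies. Its block is clamped at a different setting for each board, so the hole is 45 to 69 mm from the parking hole (up to 12 mm either side of this point) on the same centre line, covered by the slide and nowhere measured: find it by feel. The surface between the holes is flat without other openings.
- slide (a joint): Travel of the blue hold-down slide in m: 0 parked (its hole over the parking hole), growing towards the board, end stop at 0.080; about 2.5 N friction, stays where it is left. Blue plate 107 x 74 x 12 mm (z = 30 to 42 mm) with a steel boss 36 x 36 x 8 mm round the pin hole and two flat steel fingers that reach over the board when closed.
- slide_hole (a point): Centre of the mouth of the slide's pin hole on top of its boss, z = 50 mm; moves with the slide. The hole is 13 mm wide and goes straight down 20 mm through boss and plate to the index plates.
- lock_pin: Ball-lock pin, black T-handle, in the slide's hole. Origin on its axis at the underside of the steel collar (22 mm wide), z up. Home: collar on the boss (origin z = 50 mm), balls snapped out under the plate. Pulling it free or pushing it home takes 6 to 15 N; a blocked pin pushed with over 25 N scores the plates (limit 45 N, all contacts of pin and cradle summed). The red cap need not be pressed.
- pin_handle (a point): Middle of the T-handle, 27 mm above the pin's origin: 14 mm thick (pin x) x 50 mm long (pin y) x 21 mm high, 16 to 37 mm above the pin's origin (red cap to 39 mm). Grasp it across the 14 mm, fingers to either side in the pin's x. At the start pin x is within 0.45 rad of cradle x.
- pin_nose (a point): Lower end of the shank, 40 mm below the pin's origin: 12 mm wide, small flat chamfer, two spring balls stand out along pin y 6 mm above it. Raised 20 mm from home it clears the index plates; until 40 mm it stays guided in the slide's hole, so it can push or pull the slide. On the flat it stops 20 mm above home; it drops in only when over the hole within about 1 mm.
- board: Green circuit board 146 x 84 x 12 mm, loose in the cradle's nest, long side across the cradle; origin under its middle, at x = 105 mm in the cradle. It stays there.
- screwdriver: Blue screwdriver 150 mm long, loose on the table; bystander.
- parts_case: Dark blue parts case with a clear lid, 76 x 110 x 25 mm; bystander.
- marker: Black marker 134 mm long, lying; bystander.
- brush: Black ESD brush 115 mm long, lying; bystander.

How it is judged (in metres and radians):
On the way, in this order (a step that is already met when the one before it is completed fails the run):
1. the pin is drawn up out of the parking hole, clear of the index plate, with the slide still parked (z of lock_pin in the frame of cradle above 0.0695 m and value of joint slide below 0.012 m), for 0.1 s.
2. the slide is moved towards the board, at least 38 mm (value of joint slide above 0.038 m), for 0.1 s.
At the end, for the whole second after the job is handed in: The slide stands at the closing hole (at least 40 mm from parked) and the pin is home in it: collar within 2 mm of the boss, axis within 3 mm of the slide's hole and upright within 0.1 rad, at rest and released; the board lies flat in its nest within about 6 mm (z of lock_pin in the frame of cradle below 0.052 m and horizontal distance between lock_pin and slide_hole below 0.003 m and angle between each of lock_pin, board's own z axis and vertical below 0.1 rad and value of joint slide above 0.04 m and linear speed of lock_pin below 0.02 m/s and x of board in the frame of cradle between 0.099 and 0.112 m); the robot touches nothing.
It fails at once if the contact forces between the pin and the cradle (with its slide and plates) add up to more than 45 N (contact force between lock_pin and cradle above 45 N).
It fails at once if the board is shifted by more than 8 mm (distance of board from where it was at the start of the episode above 0.008 m).
It fails at once if a thing lying about (screwdriver, parts case, marker, brush) is moved by more than 30 mm (distance of any of screwdriver, parts_case, marker, brush from where it was at the start of the episode above 0.03 m).
It also fails if it takes over 58 s, if anything falls off the work surface, if the arm or the gripper's body presses on something with over 40 N, if the wrist force passes 120 N, or if a joint passes its speed limit or range.

ROBOT

A 6-joint arm with a two-finger parallel gripper is mounted at the origin on a cart in front of the work surface, level with it; the furniture and walls round the work are solid. World frame = base frame: x ahead of the robot, y to its left, z up, the work surface at z = 0. Lengths are in mm, angles in rad, forces in N, time in s.
With the tool pointing down it reaches from about 325 to 900 mm from the base axis. Payload 3.5 kg.
Tool frame: the origin (TCP) lies midway between the tips of the shut fingers; the grasp point (between the pads) lies 19 mm behind it (r.grip_depth is the z of the grasp point in the tool frame, in mm); z points along the fingers, y is the line along which they close (so a half turn about z gives the same grasp; the last joint's range is limited). The gripper opens to 85 mm and grips with 20 to 120 N. Pads are 22 mm wide; open, the fingers measure 114 mm over their backs; the gripper's body (76 mm by 85 mm) begins 54 mm behind the grasp point. The pads swing forward as they close: fully open they stand 13 mm farther back than shut.
Start: joints at [-1.341, 0.276, -0.026, 1.268, 0, 1.467], TCP at [204.169, -590.708, 191.413] pointing down, gripper open.
Joint ranges: [-3.12, 3.12], [-0.85, 1.88], [-1.08, 1.24], [-1.95, 2.15], [-1.57, 1.53], [-3.14, 3.14]. Speed limits (rad/s): [2.57, 2.57, 3.14, 3.14, 3.14, 3.14].

INTERFACE

Orientations are given as a 3x3 rotation matrix whose columns are the frame's x, y, z axes.
In Python, from station import r, eyes, order, spotter gives the robot as it stands.
- The arm moves only by the tool send_rows, never from a script. Its arguments are lists of equal length, an entry for each row: "dp": the shift along the tool's x, y, z in units of 30 mm (1.0 is 30 mm), a list of three; "turn": the turn, a rotation vector about the tool's x, y, z in units of 8 degrees (1.0 is 8 degrees), a list of three; "grip": the gripper's target within -1 to 1 (fully open at 1, half-way at 0, shut at -1). A call has 1 to 5 rows; each row shifts and turns the commanded pose from where the row before left it, along the tool's axes as they then stand; what a row does not reach is not made up. A row lasts 1/10 s, in which the tool goes at most 50 mm and 8.59 degrees, less where a joint would pass 70% of its speed; a pose out of reach is approached as far as the arm can. A call is refused whole if a number of a shift passes 1 or a number of a turn 1, either way. A call with a gripper value outside its range is refused whole. The fingers move at their own pace and stop on an object; "force" is the grip in N (left out, the last holds). Time passes only in rows, so rows that do not move let the fingers close. It gives the time, the measured TCP pose, the force, the opening and the grip force at its end, in the units of the state.
- r.get_state(): the state, without advancing time (a new reading comes with each control period).
- eyes.camera(name): name is "scene" or "top" or "wrist"; returns the picture (384x512x3 uint8, red, green, blue); there is no depth.
- eyes.calibration(name): a dict with "fx", "fy", "cx", "cy" (pixels), "pose" (4x4, takes a point from camera to world coordinates); the wrist camera has in their place "hand_eye" (4x4, takes a point from camera to tool coordinates, whose origin is the TCP and whose axes are the flange's). Camera axes: x right, y up, looking along -z (the intrinsics and any distortion apply to the point x, -y, -z); pixel columns grow to the right and rows downward; lengths in mm; the calibration is good to about 2 mm. A picture is of the moment at which its call begins: read the wrist's pose just before it. calibration takes no time and is no camera call.
- order.hand_in(): hands the job in; it is judged then, once.
Trained networks look in the newest picture that a camera, given by its name, has taken for a name from the list of things; names that differ only in an ending like _2 or _b are one class to them, and where a whole thing is asked for, a point or a joint stands for the part that bears it (a point fixed in the world has none). Each returns a list of dicts, best first, with "score" (0 to 1); they miss things now and then, are a little off and sometimes report something else, mostly with a low value. They report only what shows in the picture. A call takes as long as a camera call.
- spotter.outline_of(camera, target): "mask" (384x512 bool, what is visible of it) and "box" ([centre column, centre row, width, height] as shares, 0 to 1, of the picture: columns of its width, rows of its height, round what is visible of it).
- spotter.place_of(camera, target): "position" ([row, column] as shares, 0 to 1, of the picture: columns of its width, rows of its height: a listed point, or the origin of a listed thing).
The state is a dict: "t": time; "joint_pos": joint angles; "joint_vel": joint speeds; "joint_efforts": joint torques, N m; "tcp_pos": TCP position; "tcp_rot": TCP orientation; "wrist_force": force on the tool from outside, world axes, zero at the start; "torque": the same for the moment, N m; "opening": finger opening in mm; "finger_force": force on a finger pad.
Only numpy, scipy, OpenCV 4.12 (cv2) and the standard library are available. Lean on these libraries where they do the work, as an engineer would, in place of code of your own. Each camera call takes 0.05 s, during which the arm holds its last target. There are 200 camera calls.

## Working session

There is one attempt and no reset: what is moved stays moved. The work goes in short steps, Python scripts to look and compute and a tool call to move; the robot and the scene stay as the last step left them, time stands still between calls to the robot, and variables do not carry over. Pictures are saved under pics/ and viewed, at most 10 in all, crops included, and the job is handed in when it is done.

Besides the shell and the picture viewer there is one more tool, called after "Emit:" in YAML: its name, and indented under it one key for each argument. send_rows: Moves the arm, as the interface text tells. Its arguments: {"type":"object","properties":{"dp":{"type":"array","items":{"type":"array","items":{"type":"number"}}},"turn":{"type":"array","items":{"type":"array","items":{"type":"number"}}},"grip":{"type":"array","items":{"type":"number"}},"force":{"type":"number"}},"required":["dp","turn","grip"]}

```bash
mkdir -p pics; ls; cat > h.py <<'E'
import numpy as np, cv2
from station import r, eyes, order, spotter
def ray(cam,row,col):
    """pixel shares -> world ray"""
    c=eyes.calibration(cam); u,v=col*512,row*384
    d=np.array([(u-c["cx"])/c["fx"],-(v-c["cy"])/c["fy"],-1.])
    if cam=="wrist":
        s=r.get_state(); T=np.eye(4); T[:3,:3]=s["tcp_rot"]; T[:3,3]=s["tcp_pos"]; P=T@np.array(c["hand_eye"])
    else: P=np.array(c["pose"])
    return P[:3,3],P[:3,:3]@d
def atz(cam,row,col,z):
    o,d=ray(cam,row,col); return o+d*(z-o[2])/d[2]
E
python3 - <<'E'
from h import *
print(r.get_state()); print(r.grip_depth)
for c in ["top","scene"]:
    im=eyes.camera(c); cv2.imwrite(f"pics/{c}0.png",im[:,:,::-1]); print(c,eyes.calibration(c))
    for n,z in [("pin_handle",77),("slide_hole",50),("lock_pin",50),("cradle",0),("board",30),("search_middle",30),("parking_hole",30)]:
        try:
            p=spotter.place_of(c,n)[:1]
            for q in p: print(n,q, atz(c,*q["position"],z).round(1))
        except Exception as e: print(n,e)
a=cv2.imread("pics/top0.png"); b=cv2.imread("pics/scene0.png")
E
```

```text
pics
{'t': 0.0, 'joint_pos': array([-1.34140496e+00,  2.77163332e-01, -2.78374095e-02,  1.26802043e+00,
       -7.46035628e-06,  1.46742901e+00]), 'joint_vel': array([-0.00038117, -0.00035275,  0.00145655,  0.00043902,  0.00116483,
       -0.00141454]), 'joint_efforts': array([-4.20460410e-04, -4.45511091e+01,  2.95199132e+01,  1.64409459e-02,
       -6.34283674e-05,  3.60478687e-07]), 'tcp_pos': array([ 203.97041604, -589.88036837,  190.26145337]), 'tcp_rot': array([[ 9.45144867e-01,  3.26651063e-01, -5.13161000e-04],
       [ 3.26651390e-01, -9.45142414e-01,  2.16486858e-03],
       [ 2.22146397e-04, -2.21373918e-03, -9.99997525e-01]]), 'wrist_force': array([-0.1818821 , -0.16373854, -0.71300449]), 'torque': array([-0.01790562, -0.05466246, -0.01356227]), 'finger_force': 0.0, 'opening': 85.59287044177756}
-18.700000000000003
top {'fx': 411.00649993351243, 'fy': 411.00649993351243, 'cx': 259.1701815478845, 'cy': 190.19084396000397, 'pose': array([[-2.69711970e-02,  9.92051354e-01, -1.22909174e-01,
         4.31293825e+02],
       [-9.99509492e-01, -2.87208482e-02, -1.24855526e-02,
 
[... 1009 characters left out ...]
,
       [-8.55605043e-03,  8.65844436e-01,  5.00240149e-01,
         7.37297551e+02],
       [ 0.00000000e+00,  0.00000000e+00,  0.00000000e+00,
         1.00000000e+00]])}
pin_handle {'position': [0.5964, 0.3975], 'score': 0.48} [538.3 312.4  77. ]
slide_hole {'position': [0.6266, 0.3967], 'score': 0.68} [528.9 323.4  50. ]
lock_pin {'position': [0.6198, 0.39], 'score': 0.57} [544.5 322.6  50. ]
cradle {'position': [0.6901, 0.3326], 'score': 0.98} [561.1 411.2   0. ]
board {'position': [0.7133, 0.2578], 'score': 0.8} [566.6 516.7  30. ]
search_middle {'position': [0.6661, 0.3537], 'score': 0.96} [539.7 388.9  30. ]
parking_hole {'position': [0.6411, 0.4], 'score': 0.81} [528.5 319.6  30. ]
```

View picture.

```bash
python3 - <<'E'
import cv2,numpy as np
a=cv2.imread("pics/top0.png")[120:290,60:260]; b=cv2.imread("pics/scene0.png")[150:384,60:300]
a=cv2.resize(a,(400,340),interpolation=cv2.INTER_CUBIC);b=cv2.resize(b,(400,390),interpolation=cv2.INTER_CUBIC)
o=np.zeros((390,800,3),np.uint8);o[:340,:400]=a;o[:,400:]=b;cv2.imwrite("pics/a.png",o)
E
```

```text
(no output)
```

View pics/a.png

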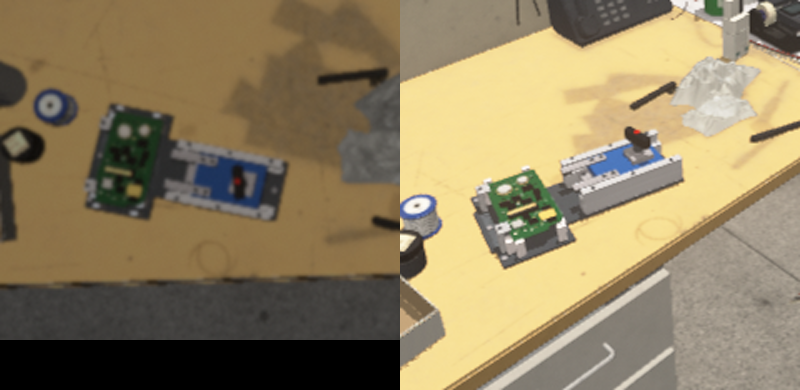

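View pics/scene0.png

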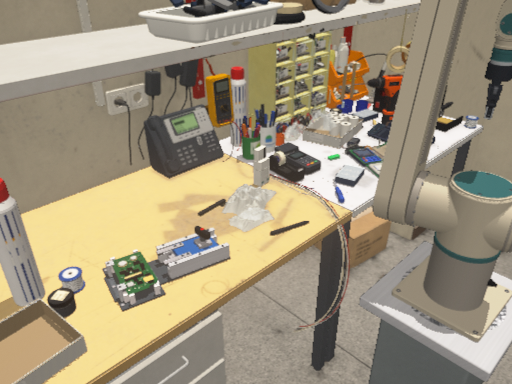

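```bash
python3 - <<'E'
from h import *
for n,u,v in [("disp base",260,187),("bag",250,215),("marker",290,228),("brush",212,208),("phone",190,165),("desk corner",345,220),("disp top at", 260,148)]:
    print(n, atz("scene",v/384,u/512,0).round())
E
```

```text
disp base [689. -50.   0.]
bag [587.  97.   0.]
marker [453.  62.   0.]
brush [701. 154.   0.]
phone [995.  17.   0.]
desk corner [365. -87.   0.]
disp top at [ 917. -279.    0.]
```

Emit:
send_rows:
  dp:
    - [0.5,0,-1]
    - [1,0,-1]
    - [1,0,-1]
    - [1,0,-0.8]
    - [1,0,0]
  turn:
    - [0,0,-0.17]
    - [0,0,-0.345]
    - [0,0,-0.345]
    - [0,0,-0.345]
    - [0,0,-0.345]
  grip: [0.3,0.3,0.3,0.3,0.3]

```text
t: 1.3
tcp_pos: [329.4, -537.7, 310.5]
tcp_rot: [[0.852, 0.523, 0.004], [0.523, -0.852, -0.008], [-0.001, 0.008, -1.0]]
wrist_force: [0.4, 0.1, 0.0]
opening: 55.8
finger_force: 0.0
```

Emit:
send_rows:
  dp:
    - [1,-0.1,0]
    - [1,-0.1,0]
    - [1,-0.1,0]
    - [1,-0.1,0]
    - [1,-0.1,0]
  turn:
    - [0,0,-0.4]
    - [0,0,-0.4]
    - [0,0,-0.4]
    - [0,0,-0.4]
    - [0,0,-0.4]
  grip: [0.3,0.3,0.3,0.3,0.3]

```text
t: 1.8
tcp_pos: [437.1, -431.5, 305.4]
tcp_rot: [[0.674, 0.738, 0.0], [0.738, -0.674, -0.0], [0.0, 0.0, -1.0]]
wrist_force: [0.9, 0.1, -0.4]
opening: 55.2
finger_force: 0.0
```

Emit:
send_rows:
  dp:
    - [1,-0.1,0]
    - [1,-0.1,0]
    - [1,-0.1,0]
    - [1,-0.1,0]
    - [1,-0.1,0]
  turn:
    - [0,0,-0.4]
    - [0,0,-0.4]
    - [0,0,-0.4]
    - [0,0,-0.4]
    - [0,0,-0.4]
  grip: [0.3,0.3,0.3,0.3,0.3]

```text
t: 2.3
tcp_pos: [512.9, -301.7, 305.4]
tcp_rot: [[0.445, 0.896, 0.0], [0.896, -0.445, -0.0], [0.0, 0.0, -1.0]]
wrist_force: [0.6, -0.5, 0.1]
opening: 55.7
finger_force: 0.0
```

Emit:
send_rows:
  dp:
    - [1,0,0]
    - [1,0,0]
    - [1,0,0]
    - [1,0,0]
    - [1,0,0]
  turn:
    - [0,0,-0.4]
    - [0,0,-0.4]
    - [0,0,-0.4]
    - [0,0,-0.4]
    - [0,0,-0.4]
  grip: [0.3,0.3,0.3,0.3,0.3]

```text
t: 2.8
tcp_pos: [564.2, -161.3, 305.4]
tcp_rot: [[0.181, 0.984, 0.0], [0.984, -0.181, -0.0], [-0.0, 0.0, -1.0]]
wrist_force: [0.2, -0.2, -0.8]
opening: 55.7
finger_force: 0.0
```

Emit:
send_rows:
  dp:
    - [1,0,0]
    - [1,0,0]
    - [1,0,0]
    - [1,0,0]
    - [1,0,0]
  turn:
    - [0,0,-0.4]
    - [0,0,-0.4]
    - [0,0,-0.4]
    - [0,0,-0.4]
    - [0,0,-0.4]
  grip: [0.3,0.3,0.3,0.3,0.3]

```text
t: 3.3
tcp_pos: [574.6, -12.0, 305.4]
tcp_rot: [[-0.098, 0.995, 0.0], [0.995, 0.098, 0.0], [-0.0, 0.0, -1.0]]
wrist_force: [0.2, 0.4, 0.2]
opening: 55.9
finger_force: 0.0
```

Emit:
send_rows:
  dp:
    - [1,0,0]
    - [1,0,0]
    - [1,0,0]
    - [1,0,0]
    - [1,0,0]
  turn:
    - [0,0,-0.4]
    - [0,0,-0.4]
    - [0,0,-0.4]
    - [0,0,-0.4]
    - [0,0,-0.4]
  grip: [0.3,0.3,0.3,0.3,0.3]

```text
t: 3.8
tcp_pos: [543.5, 134.3, 305.4]
tcp_rot: [[-0.368, 0.93, 0.0], [0.93, 0.368, 0.0], [-0.0, 0.0, -1.0]]
wrist_force: [0.9, -0.5, -0.1]
opening: 55.3
finger_force: 0.0
```

Emit:
send_rows:
  dp:
    - [0.95,0.3,0]
    - [0.9,0.5,0]
    - [0.9,0.65,0]
    - [0.85,0.75,0]
    - [0.7,0.9,0]
  turn:
    - [0,0,-0.9]
    - [0,0,-0.9]
    - [0,0,-0.9]
    - [0,0,-0.9]
    - [0,0,-0.9]
  grip: [0.3,0.3,0.3,0.3,0.3]

```text
t: 4.3
tcp_pos: [541.7, 296.6, 305.6]
tcp_rot: [[-0.846, 0.533, 0.0], [0.533, 0.846, 0.0], [-0.0, 0.0, -1.0]]
wrist_force: [1.1, 0.2, 0.4]
opening: 55.6
finger_force: 0.0
```

Emit:
send_rows:
  dp:
    - [0,0,0]
    - [0,0,0]
    - [0,0,0]
    - [0,0,0]
  turn:
    - [0,0,-0.9]
    - [0,0,-0.9]
    - [0,0,-0.9]
    - [0,0,0]
  grip: [0.3,0.3,0.3,0.3]

```text
t: 4.7
tcp_pos: [542.0, 295.4, 305.3]
tcp_rot: [[-0.982, 0.19, -0.0], [0.19, 0.982, -0.0], [0.0, -0.0, -1.0]]
wrist_force: [0.2, -0.7, -0.3]
opening: 55.5
finger_force: 0.0
```

```bash
python3 - <<'E'
from h import *
print(eyes.calibration("wrist"))
im=eyes.camera("wrist"); cv2.imwrite("pics/w1.png",im[:,:,::-1])
for n,z in [("pin_handle",77),("slide_hole",50),("lock_pin",50),("cradle",0),("board",30),("search_middle",30),("parking_hole",30)]:
    for q in spotter.place_of("wrist",n)[:1]: print(n,q, atz("wrist",*q["position"],z).round(1))
for q in spotter.outline_of("wrist","pin_handle")[:1]:
    cv2.imwrite("pics/m1.png",q["mask"]*255); print(q["score"],q["box"], cv2.minAreaRect(np.argwhere(q["mask"])[:,::-1].astype(np.float32)))
E
```

```text
{'fx': 331.9553762563835, 'fy': 331.9553762563835, 'cx': 255.51677382473036, 'cy': 189.63360902282508, 'hand_eye': array([[-4.81134641e-05,  9.57908819e-01,  2.87072626e-01,
         7.23059140e+01],
       [ 9.99999876e-01, -9.61026170e-05,  4.88277146e-04,
         7.70148030e-01],
       [ 4.95313415e-04,  2.87072614e-01, -9.57908696e-01,
        -1.83045004e+02],
       [ 0.00000000e+00,  0.00000000e+00,  0.00000000e+00,
         1.00000000e+00]])}
pin_handle {'position': [0.3615, 0.548], 'score': 0.86} [533.7 329.   77. ]
slide_hole {'position': [0.35, 0.542], 'score': 0.68} [531.4 327.3  50. ]
lock_pin {'position': [0.3419, 0.5398], 'score': 0.81} [527.1 326.5  50. ]
cradle {'position': [0.3445, 0.6488], 'score': 0.87} [550.6 408.1   0. ]
board {'position': [0.3495, 0.8], 'score': 0.89} [568.5 506.1  30. ]
search_middle {'position': [0.3409, 0.6143], 'score': 0.58} [539.1 378.6  30. ]
parking_hole {'position': [0.35, 0.5379], 'score': 0.75} [533.6 325.2  30. ]
0.93 [0.545, 0.3546, 0.0303, 0.1117] ((277.24139404296875, 136.10345458984375), (41.224365234375, 16.341190338134766), 68.19859313964844)[ WARN:0@1.108] global loadsave.cpp:1063 imwrite_ Unsupported depth image for selected encoder is fallbacked to CV_8U.
```

View pics/w1.png

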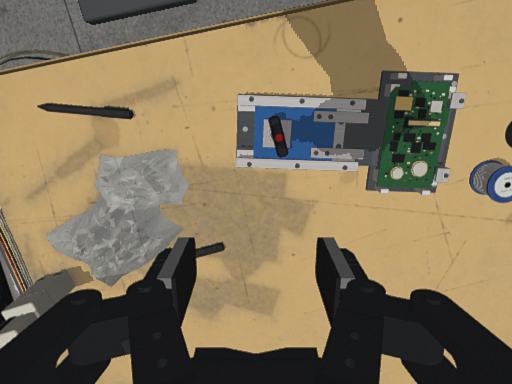

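```bash
python3 - <<'E'
from h import *
W=lambda u,v,z: atz("wrist",v/384,u/512,z)
def ang(a,b): d=b-a; return np.degrees(np.arctan2(d[1],d[0])).round(1)
print("rail",ang(W(240,95,47),W(365,103,47)), ang(W(240,165,47),W(355,169,47)))
print("handle",ang(W(284,155,87),W(272,117,87)), W(278,136,87))
im=cv2.imread("pics/w1.png")
# dark pixels near handle, top face
g=im.max(2)[105:170,255:305]; cv2.imwrite("pics/z1.png",cv2.resize(im[80:185,225:385],(800,525),interpolation=cv2.INTER_CUBIC))
E
```

```text
rail 75.5 77.0
handle -172.4 [528.27994876 325.98125794  87.        ]
```

View pics/z1.png

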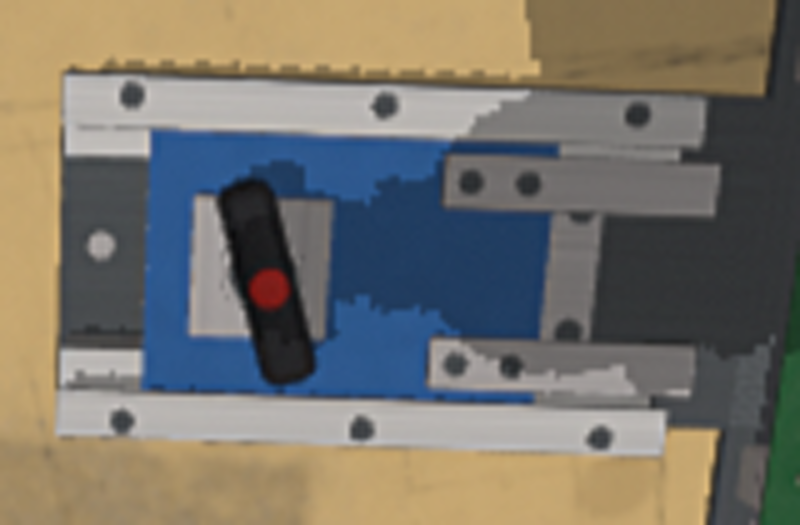

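```bash
python3 - <<'E'
from h import *
W=lambda u,v,z: atz("wrist",(80+v/5)/384,(225+u/5)/512,z)
def ang(a,b): d=b-a; return np.degrees(np.arctan2(d[1],d[0])).round(1)
print("rail",ang(W(65,72,47),W(705,97,47)), ang(W(58,435,47),W(665,455,47)),ang(W(65,128,47),W(555,147,47)))
print("handle perp",ang(W(290,375,87),W(245,190,87))-90, ang(W(270,180,87),W(312,355,87))-90,ang(W(220,200,87),W(262,368,87))-90)
print("cap",W(268,287,89),"boss",W(262,267,50), "len",np.linalg.norm(W(245,182,87)-W(290,382,87)))
for a,b in [((65,72),(58,435)),((705,97),(665,455))]: print((W(*a,47)+W(*b,47))/2,np.linalg.norm(W(*a,47)-W(*b,47)))
print(np.array(r.get_state()["tcp_pos"]))
E
```

```text
rail 76.9 77.1 76.9
handle perp -266.2 -86.1 -86.1
cap [529.78069258 326.3202647   89.        ] boss [530.03976055 327.2937478   50.        ] len 49.43849610251262
[518.3417323  275.79393199  47.        ] 95.0158048983554
[555.49004649 436.59129411  47.        ] 94.37555643806608
[542.07666051 295.14927403 305.43368465]
```

Emit:
send_rows:
  dp:
    - [0,0,0]
    - [0,0,0]
    - [0,0.5,0.5]
    - [0.33,0.6,0.9]
    - [0,0,0.9]
  turn:
    - [0,0,-0.95]
    - [0,0,-0.9]
    - [0,0,0]
    - [0,0,0]
    - [0,0,0]
  grip: [0.3,0.3,0.3,0.3,0.3]

```text
t: 5.65
tcp_pos: [529.0, 330.1, 235.0]
tcp_rot: [[-0.998, -0.066, 0.0], [-0.066, 0.998, 0.002], [-0.0, 0.002, -1.0]]
wrist_force: [0.0, 0.7, -0.0]
opening: 55.5
finger_force: 0.0
```

Emit:
send_rows:
  dp:
    - [0,0,0.9]
    - [0,0,0.9]
    - [0,0,0.9]
    - [0,0,0.5]
    - [0,0,0]
  turn:
    - [0,0,0]
    - [0,0,0]
    - [0,0,0]
    - [0,0,0]
    - [0,0,0]
  grip: [0.3,0.3,0.3,0.3,0.3]

```text
t: 6.15
tcp_pos: [527.3, 327.0, 136.8]
tcp_rot: [[-0.998, -0.066, -0.006], [-0.066, 0.998, -0.003], [0.006, -0.002, -1.0]]
wrist_force: [1.0, 0.8, 0.1]
opening: 55.5
finger_force: 0.0
```

```bash
python3 - <<'E'
from h import *
im=eyes.camera("wrist"); cv2.imwrite("pics/w2.png",im[:,:,::-1])
for n,z in [("pin_handle",77),("slide_hole",50),("lock_pin",50)]:
    for q in spotter.place_of("wrist",n)[:1]: print(n,q, atz("wrist",*q["position"],z).round(1))
E
```

```text
pin_handle {'position': [0.499, 0.4996], 'score': 0.94} [533.3 328.8  77. ]
slide_hole {'position': [0.4826, 0.4988], 'score': 0.6} [537.2 329.   50. ]
lock_pin {'position': [0.4849, 0.4973], 'score': 0.56} [538.7 328.6  50. ]
```

View pics/w2.png

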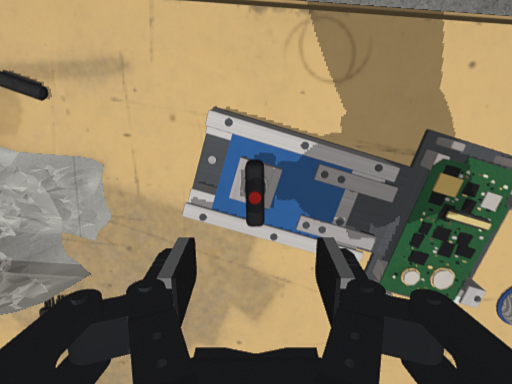

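Emit:
send_rows:
  dp:
    - [-0.1,0.02,0.7]
    - [0,0,0.7]
    - [0,0,0.6]
    - [0,0,0.5]
    - [0,0,0]
  turn:
    - [0,0,0]
    - [0,0,0]
    - [0,0,0]
    - [0,0,0]
    - [0,0,0]
  grip: [0,0,0,0,0]

```text
t: 6.85
tcp_pos: [531.9, 327.8, 64.1]
tcp_rot: [[-0.998, -0.067, -0.002], [-0.067, 0.998, -0.001], [0.002, -0.001, -1.0]]
wrist_force: [-0.5, -0.3, -0.7]
opening: 42.9
finger_force: 0.0
```

Emit:
send_rows:
  dp:
    - [0,0,0]
    - [0,0,0]
    - [0,0,0]
    - [0,0,0]
  turn:
    - [0,0,0]
    - [0,0,0]
    - [0,0,0]
    - [0,0,0]
  grip: [-0.3,-0.6,-1,-1]
  force: 50

```text
t: 7.25
tcp_pos: [533.6, 328.6, 66.4]
tcp_rot: [[-0.998, -0.067, 0.001], [-0.067, 0.998, 0.001], [-0.002, 0.001, -1.0]]
wrist_force: [0.1, 0.3, 0.4]
opening: 0.0
finger_force: 0.0
```

```bash
python3 - <<'E'
from h import *
s=r.get_state();print(s["tcp_pos"],s["opening"],s["finger_force"],s["joint_pos"])
im=eyes.camera("wrist"); b=eyes.camera("scene"); s=r.get_state();print(s["tcp_pos"],s["opening"],s["finger_force"])
o=np.zeros((384,800,3),np.uint8); o[:,:400]=cv2.resize(im[100:384,100:412],(400,384))[:,:,::-1]; o[:,400:]=cv2.resize(b[190:320,110:270],(400,384),interpolation=cv2.INTER_CUBIC)[:,:,::-1]
cv2.imwrite("pics/w3.png",o)
E
```

```text
[533.56992423 328.62390003  66.38315667] 0.03931479011564445 0.0 [ 4.48925125e-01  3.65890406e-01 -1.79554191e-01  1.02370561e+00
 -1.82960902e-05  3.81460742e-01]
[533.25674489 328.50491638  65.9788924 ] 0.17254319536272514 0.0
```

View pics/w3.png

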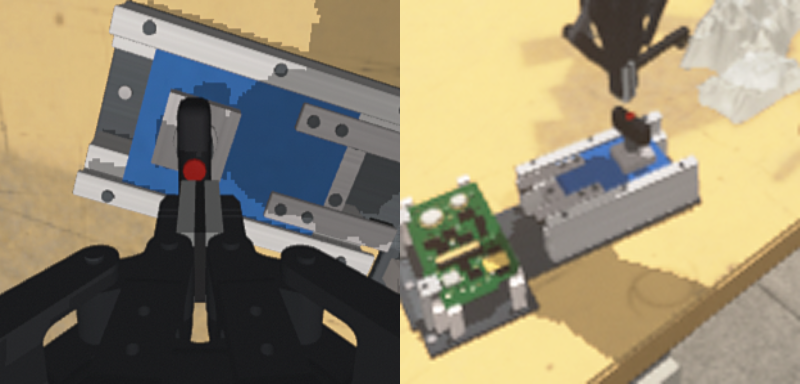

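```bash
python3 - <<'E'
from h import *
def proj(cam,p):
    c=eyes.calibration(cam)
    if cam=="wrist":
        s=r.get_state(); T=np.eye(4); T[:3,:3]=s["tcp_rot"]; T[:3,3]=s["tcp_pos"]; P=T@np.array(c["hand_eye"])
    else: P=np.array(c["pose"])
    q=P[:3,:3].T@(np.array(p)-P[:3,3]); return (c["cx"]+c["fx"]*q[0]/-q[2],c["cy"]-c["fy"]*q[1]/-q[2])
s=r.get_state(); t=np.array(s["tcp_pos"]); print(t)
for dz in (0,19,40): print(dz,[np.round(proj(c,t+[0,0,dz]),1) for c in ("scene","top","wrist")])
for z in (77,89): print("cap",z,[np.round(proj(c,[529.8,327,z]),1) for c in ("scene","top","wrist")])
im=eyes.camera("wrist"); eyes.camera("scene"); 
b=cv2.imread("pics/scene0.png"); hsv=cv2.cvtColor(b,cv2.COLOR_BGR2HSV)
for f,x in (("scene0",(180,210,230,260)),("top0",(150,200,190,225)),("w1",(265,120,295,150)),("w2",(240,180,275,215))):
    a=cv2.imread(f"pics/{f}.png").astype(int); x0,y0,x1,y1=x; a=a[y0:y1,x0:x1]; m=(a[:,:,2]>a[:,:,1]+60)&(a[:,:,2]>a[:,:,0]+60)
    q=np.argwhere(m); print(f,len(q),q.mean(0)[::-1]+[x0,y0] if len(q) else "")
for n in ("pin_handle",):
    for c in ("scene",): print(c,spotter.place_of(c,n)[:2])
E
```

```text
[533.25674489 328.50491638  65.9788924 ]
0 [array([200.2, 235.8]), array([178.3, 209.4]), array([254.7, 217.7])]
19 [array([199.7, 229.8]), array([177. , 208.9]), array([254.7, 230.8])]
40 [array([199.1, 223. ]), array([175.4, 208.4]), array([254.6, 248.7])]
cap 77 [array([201.2, 232.6]), array([178. , 210.3]), array([252.4, 219.1])]
cap 89 [array([200.9, 228.8]), array([177.2, 210. ]), array([252.2, 227.6])]
scene0 9 [201.44444444 228.66666667]
top0 4 [178.5 210.5]
w1 46 [278.43478261 137.23913043]
w2 124 [254.5        197.37096774]
scene [{'position': [0.5911, 0.5686], 'score': 0.72}, {'position': [0.5971, 0.3959], 'score': 0.56}]
```

Emit:
send_rows:
  dp:
    - [0.1,0,0]
    - [0,0,0]
    - [0,0,0.2]
    - [0,0,0.2]
    - [0,0,0.1]
  turn:
    - [0,0,0]
    - [0,0,0]
    - [0,0,0]
    - [0,0,0]
    - [0,0,0]
  grip: [0.2,0.2,0.2,0.2,0.2]

```text
t: 8.0
tcp_pos: [529.2, 327.7, 49.2]
tcp_rot: [[-0.998, -0.067, -0.002], [-0.067, 0.998, -0.001], [0.002, -0.001, -1.0]]
wrist_force: [0.2, -0.4, -0.6]
opening: 51.1
finger_force: 0.0
```

```bash
python3 - <<'E'
from h import *
s=r.get_state(); print(s["tcp_pos"],s["opening"],s["wrist_force"])
im=eyes.camera("wrist"); b=eyes.camera("scene")
o=np.zeros((400,800,3),np.uint8); o[:,:400]=cv2.resize(im[184:384,156:356],(400,400))[:,:,::-1]; o[:,400:]=cv2.resize(b[190:250,170:230],(400,400),interpolation=cv2.INTER_CUBIC)[:,:,::-1]
cv2.imwrite("pics/w4.png",o)
E
```

```text
[529.17551947 327.74056016  49.21419475] 51.07969363773668 [ 0.23652187 -0.39651947 -0.57554029]
```

View pics/w4.png

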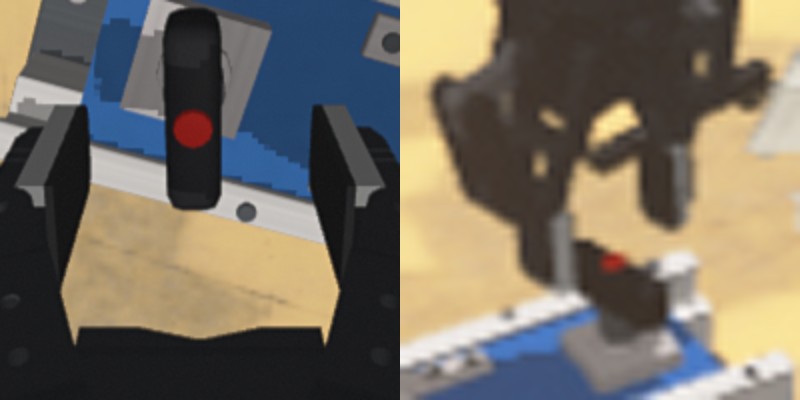

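Emit:
send_rows:
  dp:
    - [0,0,0.2]
    - [0,0,0.2]
    - [0,0,0.2]
    - [0,0,0]
    - [0,0,0]
  turn:
    - [0,0,0]
    - [0,0,0]
    - [0,0,0]
    - [0,0,0]
    - [0,0,0]
  grip: [-0.2,-0.3,-0.3,-0.3,-0.3]

```text
t: 8.6
tcp_pos: [529.6, 328.0, 32.0]
tcp_rot: [[-0.998, -0.067, -0.001], [-0.067, 0.998, -0.0], [0.001, -0.0, -1.0]]
wrist_force: [0.1, 0.0, 0.5]
opening: 29.5
finger_force: 0.0
```

Emit:
send_rows:
  dp:
    - [0,0,0.2]
    - [0,0,0.2]
    - [0,0,0]
    - [0,0,0]
  turn:
    - [0,0,0]
    - [0,0,0]
    - [0,0,0]
    - [0,0,0]
  grip: [-0.3,-0.3,-0.3,-0.3]

```text
t: 9.0
tcp_pos: [529.6, 327.9, 20.0]
tcp_rot: [[-0.998, -0.067, -0.001], [-0.067, 0.998, -0.0], [0.001, -0.0, -1.0]]
wrist_force: [0.2, -0.1, -0.4]
opening: 30.1
finger_force: 0.0
```

Emit:
send_rows:
  dp:
    - [0,0,0]
    - [0,0,0]
    - [0,0,0]
    - [0,0,0]
  turn:
    - [0,0,0]
    - [0,0,0]
    - [0,0,0]
    - [0,0,0]
  grip: [-0.6,-1,-1,-1]
  force: 60

```text
t: 9.4
tcp_pos: [530.2, 327.4, 20.8]
tcp_rot: [[-0.998, -0.067, 0.001], [-0.067, 0.998, -0.001], [-0.0, -0.001, -1.0]]
wrist_force: [0.2, -3.7, 2.8]
opening: 13.5
finger_force: 58.5
```

Emit:
send_rows:
  dp:
    - [0,0,-0.1]
    - [0,0,-0.1]
    - [0,0,0]
  turn:
    - [0,0,0]
    - [0,0,0]
    - [0,0,0]
  grip: [-1,-1,-1]

```text
t: 9.7
tcp_pos: [529.5, 327.3, 25.7]
tcp_rot: [[-0.998, -0.067, -0.001], [-0.067, 0.998, -0.002], [0.001, -0.002, -1.0]]
wrist_force: [1.5, -4.2, -2.5]
opening: 13.2
finger_force: 60.1
```

Emit:
send_rows:
  dp:
    - [0,0,-0.15]
    - [0,0,-0.15]
    - [0,0,-0.15]
    - [0,0,-0.15]
    - [0,0,0]
  turn:
    - [0,0,0]
    - [0,0,0]
    - [0,0,0]
    - [0,0,0]
    - [0,0,0]
  grip: [-1,-1,-1,-1,-1]

```text
t: 10.2
tcp_pos: [530.2, 329.1, 45.9]
tcp_rot: [[-0.998, -0.068, 0.001], [-0.068, 0.998, 0.002], [-0.001, 0.002, -1.0]]
wrist_force: [0.4, -2.1, -1.3]
opening: 13.1
finger_force: 60.4
```

Emit:
send_rows:
  dp:
    - [0,0,0]
    - [0,0,0]
  turn:
    - [0,0,0]
    - [0,0,0]
  grip: [-1,-1]

```text
t: 10.4
tcp_pos: [530.4, 329.1, 45.6]
tcp_rot: [[-0.998, -0.068, 0.001], [-0.068, 0.998, 0.002], [-0.001, 0.002, -1.0]]
wrist_force: [-1.0, -0.6, 0.0]
opening: 13.0
finger_force: 60.3
```

```bash
python3 - <<'E'
from h import *
s=r.get_state(); print(s["tcp_pos"],s["opening"],s["wrist_force"],s["torque"])
im=eyes.camera("wrist"); b=eyes.camera("scene")
o=np.zeros((400,800,3),np.uint8); o[:,:400]=cv2.resize(im[84:384,106:406],(400,400))[:,:,::-1]; o[:,400:]=cv2.resize(b[190:250,170:230],(400,400),interpolation=cv2.INTER_CUBIC)[:,:,::-1]
cv2.imwrite("pics/w5.png",o)
E
```

```text
[530.38314027 329.06663633  45.56547501] 13.010507859547024 [-1.02489804 -0.60778358  0.02288152] [-0.51261137  0.03148225  0.01218772]
```

View pics/w5.png

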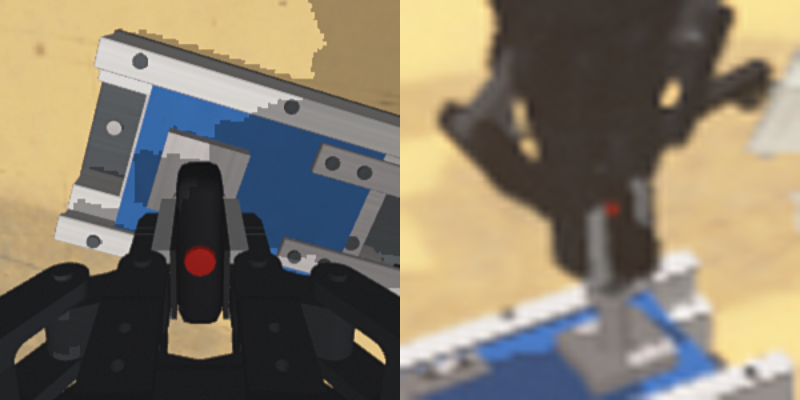

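Emit:
send_rows:
  dp:
    - [-0.05,0.16,0]
    - [-0.08,0.26,0]
    - [-0.08,0.26,0]
    - [-0.08,0.26,0]
    - [-0.07,0.22,0]
  turn:
    - [0,0,0]
    - [0,0,0]
    - [0,0,0]
    - [0,0,0]
    - [0,0,0]
  grip: [-1,-1,-1,-1,-1]

```text
t: 11.0
tcp_pos: [538.5, 364.5, 44.2]
tcp_rot: [[-0.998, -0.068, -0.0], [-0.068, 0.998, 0.0], [0.0, 0.0, -1.0]]
wrist_force: [-0.0, -3.0, 0.6]
opening: 13.1
finger_force: 60.5
```

Emit:
send_rows:
  dp:
    - [0,0,0]
    - [0,0,0]
    - [0,0,0]
  turn:
    - [0,0,0]
    - [0,0,0]
    - [0,0,0]
  grip: [-1,-1,-1]

```text
t: 11.3
tcp_pos: [538.5, 364.7, 44.5]
tcp_rot: [[-0.998, -0.068, 0.0], [-0.068, 0.998, 0.002], [-0.0, 0.002, -1.0]]
wrist_force: [0.7, 1.7, -2.0]
opening: 13.0
finger_force: 59.4
```

Emit:
send_rows:
  dp:
    - [-0.03,0.1,0.05]
    - [-0.03,0.1,0.05]
    - [0,0,0.03]
    - [0,0,0]
    - [0,0,0]
  turn:
    - [0,0,0]
    - [0,0,0]
    - [0,0,0]
    - [0,0,0]
    - [0,0,0]
  grip: [-1,-1,-1,-1,-1]

```text
t: 11.8
tcp_pos: [539.7, 369.5, 40.7]
tcp_rot: [[-0.998, -0.067, 0.0], [-0.067, 0.998, -0.0], [-0.0, -0.0, -1.0]]
wrist_force: [-0.7, -2.7, 3.6]
opening: 13.0
finger_force: 60.4
```

Emit:
send_rows:
  dp:
    - [0,0,0.03]
    - [0,0,0.03]
    - [0,0,0]
  turn:
    - [0,0,0]
    - [0,0,0]
    - [0,0,0]
  grip: [-1,-1,-1]

```text
t: 12.1
tcp_pos: [540.4, 369.6, 40.5]
tcp_rot: [[-0.998, -0.067, 0.001], [-0.067, 0.998, 0.0], [-0.001, -0.0, -1.0]]
wrist_force: [-2.7, -4.9, 9.2]
opening: 12.9
finger_force: 61.9
```

Emit:
send_rows:
  dp:
    - [-0.01,0.032,0]
    - [-0.01,0.032,0]
    - [-0.01,0.032,0]
    - [-0.01,0.032,0]
    - [0,0,0]
  turn:
    - [0,0,0]
    - [0,0,0]
    - [0,0,0]
    - [0,0,0]
    - [0,0,0]
  grip: [-1,-1,-1,-1,-1]

```text
t: 12.6
tcp_pos: [540.6, 370.8, 40.5]
tcp_rot: [[-0.998, -0.066, 0.0], [-0.066, 0.998, -0.006], [-0.0, -0.006, -1.0]]
wrist_force: [-2.6, -7.7, 12.6]
opening: 12.7
finger_force: 65.7
```

Emit:
send_rows:
  dp:
    - [-0.01,0.032,0]
    - [-0.01,0.032,0]
    - [-0.01,0.032,0]
    - [-0.01,0.032,0]
    - [0,0,0]
  turn:
    - [0,0,0]
    - [0,0,0]
    - [0,0,0]
    - [0,0,0]
    - [0,0,0]
  grip: [-1,-1,-1,-1,-1]

```text
t: 13.1
tcp_pos: [541.5, 374.5, 40.4]
tcp_rot: [[-0.998, -0.066, 0.0], [-0.066, 0.998, -0.006], [0.0, -0.006, -1.0]]
wrist_force: [-3.6, -9.5, 12.0]
opening: 13.0
finger_force: 66.2
```

Emit:
send_rows:
  dp:
    - [-0.01,0.032,-0.03]
    - [-0.01,0.032,0]
    - [-0.01,0.032,0]
    - [-0.01,0.032,0]
    - [0,0,0]
  turn:
    - [0,0,0]
    - [0,0,0]
    - [0,0,0]
    - [0,0,0]
    - [0,0,0]
  grip: [-1,-1,-1,-1,-1]

```text
t: 13.6
tcp_pos: [542.5, 381.2, 39.4]
tcp_rot: [[-0.998, -0.067, -0.0], [-0.067, 0.998, -0.0], [0.0, -0.0, -1.0]]
wrist_force: [-0.1, -2.7, 1.0]
opening: 12.9
finger_force: 60.6
```

Emit:
send_rows:
  dp:
    - [0,0,0.05]
    - [0,0,0.05]
    - [0,0,0]
  turn:
    - [0,0,0]
    - [0,0,0]
    - [0,0,0]
  grip: [-1,-1,-1]

```text
t: 13.9
tcp_pos: [542.3, 381.3, 35.9]
tcp_rot: [[-0.998, -0.068, -0.0], [-0.068, 0.998, -0.0], [0.0, -0.0, -1.0]]
wrist_force: [0.3, -2.0, -1.8]
opening: 13.0
finger_force: 60.1
```

Emit:
send_rows:
  dp:
    - [0,0,0.1]
    - [0,0,0.1]
    - [0,0,0.1]
    - [0,0,0]
    - [0,0,0]
  turn:
    - [0,0,0]
    - [0,0,0]
    - [0,0,0]
    - [0,0,0]
    - [0,0,0]
  grip: [-1,-1,-1,-1,-1]

```text
t: 14.4
tcp_pos: [542.3, 381.3, 26.9]
tcp_rot: [[-0.998, -0.068, -0.001], [-0.068, 0.998, -0.0], [0.001, -0.0, -1.0]]
wrist_force: [0.6, -2.6, -1.5]
opening: 13.2
finger_force: 60.1
```

Emit:
send_rows:
  dp:
    - [0,0,0.1]
    - [0,0,0.05]
    - [0,0,0.05]
    - [0,0,0]
    - [0,0,0]
  turn:
    - [0,0,0]
    - [0,0,0]
    - [0,0,0]
    - [0,0,0]
    - [0,0,0]
  grip: [-1,-1,-1,-1,-1]

```text
t: 14.9
tcp_pos: [542.4, 381.3, 21.3]
tcp_rot: [[-0.998, -0.067, -0.0], [-0.067, 0.998, -0.0], [0.0, -0.0, -1.0]]
wrist_force: [0.6, -2.6, -1.5]
opening: 13.0
finger_force: 59.9
```

Emit:
send_rows:
  dp:
    - [0,0,0.04]
    - [0,0,0.04]
    - [0,0,0.04]
    - [0,0,0]
    - [0,0,0]
  turn:
    - [0,0,0]
    - [0,0,0]
    - [0,0,0]
    - [0,0,0]
    - [0,0,0]
  grip: [-1,-1,-1,-1,-1]

```text
t: 15.4
tcp_pos: [542.7, 381.5, 20.6]
tcp_rot: [[-0.998, -0.068, 0.001], [-0.068, 0.998, 0.0], [-0.001, 0.0, -1.0]]
wrist_force: [-3.9, -5.7, 11.0]
opening: 12.9
finger_force: 61.3
```

Emit:
send_rows:
  dp:
    - [0,0,0.04]
    - [0,0,0.03]
    - [0,0,0]
    - [0,0,0]
  turn:
    - [0,0,0]
    - [0,0,0]
    - [0,0,0]
    - [0,0,0]
  grip: [-1,-1,-1,-1]

```text
t: 15.8
tcp_pos: [542.8, 381.7, 20.5]
tcp_rot: [[-0.998, -0.068, 0.001], [-0.068, 0.998, 0.001], [-0.001, 0.0, -1.0]]
wrist_force: [-7.3, -7.1, 20.1]
opening: 13.0
finger_force: 62.7
```

Emit:
send_rows:
  dp:
    - [0,0,-0.06]
    - [0,0,-0.06]
    - [0,0,0]
  turn:
    - [0,0,0]
    - [0,0,0]
    - [0,0,0]
  grip: [-1,-1,-1]

```text
t: 16.1
tcp_pos: [542.7, 381.5, 20.7]
tcp_rot: [[-0.998, -0.068, 0.001], [-0.068, 0.998, 0.0], [-0.001, 0.0, -1.0]]
wrist_force: [-2.5, -3.4, 7.9]
opening: 12.8
finger_force: 61.4
```

Emit:
send_rows:
  dp:
    - [0,0,0]
    - [0,0,0]
    - [0,0,0]
    - [0,0,0]
  turn:
    - [0,0,0]
    - [0,0,0]
    - [0,0,0]
    - [0,0,0]
  grip: [-0.6,-0.3,-0.2,-0.2]

```text
t: 16.5
tcp_pos: [542.5, 381.9, 19.1]
tcp_rot: [[-0.998, -0.068, -0.0], [-0.068, 0.998, 0.001], [0.0, 0.001, -1.0]]
wrist_force: [0.7, -0.8, -0.1]
opening: 34.4
finger_force: 0.0
```

Emit:
send_rows:
  dp:
    - [0,0,-0.3]
    - [0,0,-0.6]
    - [0,0,-1]
    - [0,0,-1]
    - [0,0,-0.8]
  turn:
    - [0,0,0]
    - [0,0,0]
    - [0,0,0]
    - [0,0,0]
    - [0,0,0]
  grip: [-0.2,-0.2,0,0,0]

```text
t: 17.0
tcp_pos: [543.2, 382.0, 133.1]
tcp_rot: [[-0.998, -0.067, 0.002], [-0.067, 0.998, 0.002], [-0.002, 0.001, -1.0]]
wrist_force: [-0.3, 1.1, -0.9]
opening: 42.7
finger_force: 0.0
```

Emit:
send_rows:
  dp:
    - [0,0,0]
    - [0,0,0]
    - [0,0,0]
  turn:
    - [0,0,0]
    - [0,0,0]
    - [0,0,0]
  grip: [0,0,0]

```text
t: 17.3
tcp_pos: [541.5, 380.9, 129.1]
tcp_rot: [[-0.998, -0.067, -0.002], [-0.067, 0.998, -0.001], [0.002, -0.001, -1.0]]
wrist_force: [-0.0, 0.4, -1.1]
opening: 42.6
finger_force: 0.0
```

```bash
python3 - <<'E'
from h import *
s=r.get_state(); print(s["tcp_pos"],s["opening"],s["wrist_force"])
im=eyes.camera("wrist"); b=eyes.camera("scene")
o=np.zeros((400,800,3),np.uint8); o[:,:400]=cv2.resize(im[84:384,106:406],(400,400))[:,:,::-1]; o[:,400:]=cv2.resize(b[190:310,110:230],(400,400),interpolation=cv2.INTER_CUBIC)[:,:,::-1]
cv2.imwrite("pics/w6.png",o)
res=[]
for f,a,x in (("scene",b,(170,205,230,265)),("wrist",im,(200,130,310,260))):
    x0,y0,x1,y1=x; a=a.astype(int)[y0:y1,x0:x1]; m=(a[:,:,0]>a[:,:,1]+60)&(a[:,:,0]>a[:,:,2]+60)
    q=np.argwhere(m); p=q.mean(0)+[y0,x0]; print(f,len(q),p); res.append(ray(f,p[0]/384,p[1]/512)); print(atz(f,p[0]/384,p[1]/512,89))
(o1,d1),(o2,d2)=res; t=np.linalg.lstsq(np.c_[d1,-d2],o2-o1,rcond=None)[0]; print((o1+d1*t[0]),(o2+d2*t[1]))
E
```

```text
[541.54412721 380.94283245 129.1389082 ] 42.58633850704764 [-0.03223348  0.44527883 -1.11171166]
scene 7 [235.57142857 181.28571429]
[541.19881915 380.80693023  89.        ]
wrist 130 [197.50769231 256.73076923]
[541.50009021 382.03882461  89.        ]
[540.53146024 381.23659418  89.5568639 ] [541.24170242 382.01971831  89.8037936 ]
```

View pics/w6.png

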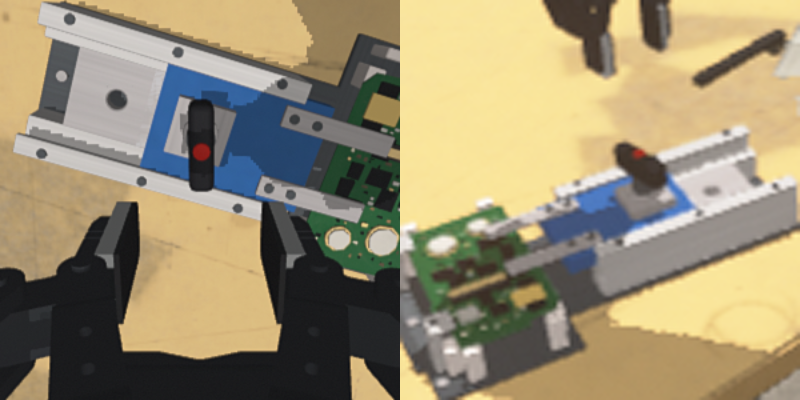

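```bash
python3 -c "
from station import order
print(order.hand_in())"
```

```text
the job is handed in; nothing more can be done
None
```

I drew the pin, moved the slide about 54 mm to the closing hole, seated the pin with a 20 N push (above the 15 N it can take), then released it and handed in the job at about 17 s. The last pictures show the pin at home height and the board in its nest; the snap itself I inferred from the force, and no verdict came back. The reported TCP is about 40 mm beyond the real fingertips, so my first grasp closed on air above the handle.

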